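# Load the film loader's tray

## Robot

A 7-joint arm with a two-finger parallel gripper is mounted at the origin on the work surface. World frame = base frame: x ahead of the robot, y to its left, z up, the work surface at z = 0. Lengths are in m, angles in degrees, forces in N, time in s.
With the tool pointing down it reaches from about 0.425 to 0.875 m from the base axis. Payload 4.7 kg.
Tool frame: the origin (TCP) lies between the finger pads; the fingertips stand 11 mm ahead of it and the grasp point (between the pads) lies 8 mm behind it (env.tcp_to_tips is the distance from the TCP to the fingertips, in m); z points along the fingers, y is the line along which they close (so a half turn about z gives the same grasp; the last joint's range is limited). The gripper opens to 87 mm and grips with 3 to 60 N. Pads are 19 mm wide; open, the fingers measure 117 mm over their backs; the gripper's body (75 mm by 190 mm) begins 51 mm behind the grasp point.
Start: joints at [-71.328, 18.392, -4.016, 83.108, 1.295, 78.541, -3.26], TCP at [0.199, 0.619, 0.234] pointing down, gripper open.
Joint ranges: [-163.93, 163.93], [-17.29, 119.83], [-79.2, 71.16], [3.27, 140.29], [-89.18, 269.18], [5.43, 117.66], [-154.24, 154.24]. Speed limits (degrees/s): [147.25, 147.25, 180, 180, 180, 180, 180].

## Interface

Orientations are given as [roll, pitch, yaw] about the fixed x, y, z axes, in that order (R = Rz(yaw) Ry(pitch) Rx(roll)).
In Python, from cell import env, viewer gives the robot as it stands.
- The arm moves only by the tool step_arm, never from a script. Its arguments are lists of equal length, an entry for each row: "delta_pos": the shift along the tool's x, y, z in units of 0.2 m (1.0 is 0.2 m), a list of three; "rot": the turn, a rotation vector about the tool's x, y, z in units of 1.5 rad (1.0 is 1.5 rad), a list of three; "gripper": the gripper command: -1 is shut, 1 is fully open, values between are in proportion. A call has 1 to 20 rows; each row is the pose to reach, as a shift and turn from the pose commanded when the call began, along the tool's axes at that moment; what a row does not reach only later rows make up. A row lasts 1/8 s, in which the tool goes at most 62.5 mm and 10.7 degrees, less where a joint would pass 70% of its speed; a pose out of reach is approached as far as the arm can. A call with a number of a shift or a turn outside -1 to 1 is refused whole. A call with a gripper value outside its range is refused whole. The fingers move at their own pace and stop on an object; "squeeze" is the grip in N (left out, the last holds). Time passes only in rows, so rows that repeat a pose let the fingers close. It gives the time, the measured TCP pose, the force, the opening and the grip force at its end, in the units of the state.
- env.get_obs(): the state, without advancing time (a new reading comes with each control period).
- viewer.read_camera(name): name is "scene" or "top"; returns a dict with "img" (420x560x3 uint8, red, green, blue), "fx", "fy", "cx", "cy" (pixels), "pose" (4x4, takes a point from camera to world coordinates). Camera axes: x right, y down, z forward; pixel columns grow to the right and rows downward; lengths in m; the calibration is good to about 2 mm. A picture is of the moment at which its call begins. There is no depth.
- env.sign_off(): hands the job in; it is judged then, once.
The state is a dict: "time_s": time; "qpos": joint angles; "joint_velocities": joint speeds; "effort": joint torques, N m; "tool_pos": TCP position; "tool_rot": TCP orientation; "force": force on the tool from outside, world axes, zero at the start; "wrist_torque": the same for the moment, N m; "grip_width": finger opening in m; "grasp_force": force on a finger pad.
Only numpy, scipy, OpenCV 4.12 (cv2) and the standard library are available. Lean on these libraries where they do the work, as an engineer would, in place of code of your own. Each camera call takes 0.05 s, during which the arm holds its last target. There are 200 camera calls.

## Task

Stand the blue spool upright in the yellow tray, setting it down gently, and let it go. Then slide the loaded tray, black handle last, into the mouth of the grey film loader until it is fully home, with the spool still standing in it. Leave the lens board, clips and viewfinder hood where they are.

Things in the scene. Friction and masses are not known exactly. Their poses are not given: they have to be found in the camera images.
- spool: Blue plastic film spool, loose, standing on end on the counter: 60 mm high, two flanges of 56 mm diameter and 10 mm thickness (top and bottom), core 38 mm diameter, 85 to 170 g. Origin: centre of its underside; z is its axis, up.
- tray: Yellow open tray, loose, flat on the counter: body 130 mm long (x) by 96 mm wide (y), walls 22 mm high and 5 mm thick, floor 5 mm thick, 200 to 390 g empty. Black fin handle outside its -x end. Origin: centre of the body's underside; x points away from the fin, z up. It goes into the loader +x end first, sliding on the counter.
- tray_handle (a point): Point in the middle of the tray's handle, a black upright fin in the middle of the tray's -x end wall: 10 mm thick in the tray's y, from tray x = -65 to -115 mm, from 6 to 46 mm above the counter. This point: tray x = -94 mm, 32 mm up. Axes as the tray's; pinch the fin across y.
- loader: Grey film loader, fixed, 128 mm wide, 135 mm high. Origin: on the counter where the tray's origin lies when fully home; x points into the loader and then matches the tray's x. The bay is 104 mm wide (y -52 to 52 mm), clear roof 112 mm above the counter, which is its floor; a wall at x = 65 mm stops the tray, its fin end wall then flush with the mouth, the fin outside.
- loader_mouth (a point): Middle of the loader's mouth at counter level, loader x = -65 mm; axes as the loader's. Low black guides, 20 mm high, flare outwards from both sides of the mouth to 24 mm in front of it.
- loader_visor (a point): Middle of the outer edge of the loader's black visor, underside, 118 mm above the counter. The visor is 6 mm thick, as wide as the loader, and reaches 30 mm out from the mouth, over the fin: an upright gripper on the fin would strike it before the tray is home; one leaning 35 to 45 degrees, fingers pointing down and into the loader, stays clear.
- lens_board: Black square lens board with a round lens flange, 110 x 110 mm, 18 mm high, lying flat, loose; leave alone. Origin: centre of its underside.
- clip_a: Steel film clip, 85 x 26 x 13 mm, lying flat, long axis x, loose; leave alone. Origin: centre of its underside.
- clip_b: Second, identical steel film clip; leave alone. Origin: centre of its underside.
- hood: Smoked viewfinder hood, open box of 90 x 80 mm on a 100 x 90 mm black flange, 60 mm high, loose; leave alone. Origin: centre of its underside.
Mind the look-alikes: they are no part of the job. Several things have the shape of the spool; the one meant has the colours described above.

How it is judged (in metres and radians):
On the way, in this order (a step that is already met when the one before it is completed fails the run):
1. the spool stands upright on the tray's floor, let go, with the tray still out of the loader (x of spool in the frame of tray between -0.037 and 0.037 m and y of spool in the frame of tray between -0.02 and 0.02 m and z of spool in the frame of tray between 0.002 and 0.01 m and angle between spool's own z axis and vertical below 0.12 rad and contact force between the fingers and spool below 0.1 N and x of tray in the frame of loader below -0.06 m), for 0.2 s.
2. the tray is fully home in the loader with the spool standing in it (x of spool in the frame of tray between -0.037 and 0.037 m and y of spool in the frame of tray between -0.02 and 0.02 m and z of spool in the frame of tray between 0.002 and 0.01 m and angle between spool's own z axis and vertical below 0.12 rad and x of tray in the frame of loader between -0.006 and 0.004 m and y of tray in the frame of loader between -0.006 and 0.006 m and angle between the x axis of tray and the x axis of loader, either way round below 0.09 rad and angle between tray's own z axis and vertical below 0.06 rad and height (world z) of tray below 0.005 m), for 0.2 s.
At the end, for the whole second after the job is handed in: The tray lies flat in the loader within 6 mm (4 mm inwards) of fully home, within 6 mm sideways and 5 degrees; the spool stands upright (7 degrees) on the tray floor; both at rest; lens board, clips and hood moved less than 20 mm (all of step 2 and linear speed of each of tray, spool below 0.02 m/s and distance of each of lens_board, clip_a, clip_b, hood from where it was at the start of the episode below 0.02 m); the robot touches nothing.
It fails at once if the spool is tipped by more than 40 degrees (angle between spool's own z axis and vertical above 0.7 rad).
It fails at once if the spool is dropped or thrown (faster than 0.6 m/s out of the fingers) (linear speed of spool above 0.6 m/s and contact force between the fingers and spool below 0.05 N).
It fails at once if the lens board, a film clip or the viewfinder hood is moved by more than 20 mm (distance of any of lens_board, clip_a, clip_b, hood from where it was at the start of the episode above 0.02 m).
It also fails if it takes over 58 s, if anything falls off the work surface, if the arm or the gripper's body presses on something with over 40 N, if the wrist force passes 120 N, or if a joint passes its speed limit or range.

## Working session

There is one attempt and no reset: what is moved stays moved. The work goes in short steps, Python scripts to look and compute and a tool call to move; the robot and the scene stay as the last step left them, time stands still between calls to the robot, and variables do not carry over. Pictures are saved under pics/ and viewed, at most 10 in all, crops included, and the job is handed in when it is done.

Besides the shell and the picture viewer there is one more tool, called after "Call:" as name(argument=value, ...), one argument or row to a line, values as JSON. step_arm: Moves the arm, as the interface text tells. Shifts and turns lie within -1 to 1; 1 stands for 0.2 m of shift or 1.5 rad of turn. Its arguments: {"type":"object","properties":{"delta_pos":{"type":"array"},"rot":{"type":"array"},"gripper":{"type":"array"},"squeeze":{"type":"number"}},"required":["delta_pos","rot","gripper"]}

```bash
mkdir -p pics; python3 - <<'E'
from cell import env, viewer
import cv2,numpy as np
for n in("scene","top"):
    c=viewer.read_camera(n); cv2.imwrite(f"pics/{n}0.png",c["img"][:,:,::-1])
    print(n,c["fx"],c["fy"],c["cx"],c["cy"],np.round(c["pose"],4).tolist())
o=env.get_obs();print(o, env.tcp_to_tips)
E
```

```text
scene 509.6091856634794 509.6091856634794 279.3883678212026 218.2053045233102 [[0.7423, 0.5781, -0.3389, 0.974], [0.6701, -0.6407, 0.3748, -0.5129], [-0.0004, -0.5053, -0.863, 1.1685], [0.0, 0.0, 0.0, 1.0]]
top 389.3953780911963 389.3953780911963 279.4792914326294 214.13279839522744 [[0.0162, -0.9821, 0.1879, 0.3807], [-0.9998, -0.0185, -0.0101, -0.0161], [0.0134, -0.1877, -0.9821, 1.0371], [0.0, 0.0, 0.0, 1.0]]
{'time_s': 0.1, 'qpos': array([-71.32774712,  18.43431273,  -4.01390923,  83.1652204 ,
         1.29450661,  78.54245672,  -3.26154941]), 'joint_velocities': array([ 0.11655457, -0.13178034, -0.04425759, -0.09234804, -0.11702714,
       -0.00531225, -0.0564308 ]), 'effort': array([-1.72221467e-04, -4.92571449e+01, -4.06008130e-01, -3.13396990e+01,
       -6.41762861e-02,  3.94692470e-02,  8.07478978e-05]), 'tool_pos': array([0.19931476, 0.61819895, 0.23259991]), 'tool_rot': array([-1.79903206e+02,  5.45160933e-03,  1.62134099e+02]), 'force': array([0.67686763, 0.22777752, 0.98193373]), 'wrist_torque': array([-0.00599411,  0.01668661, -0.01808953]), 'grasp_force': 0.0, 'grip_width': 0.08725636047812035} 0.011
```

View pics/scene0.png

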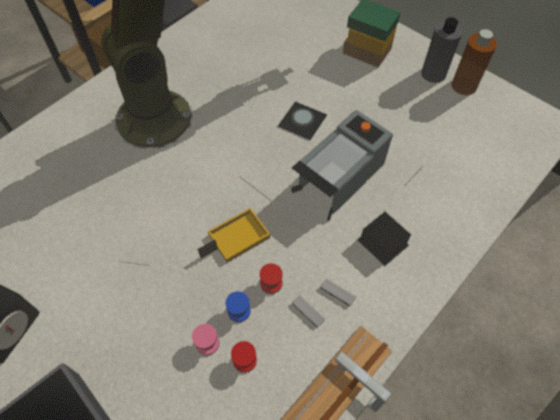

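View pics/top0.png

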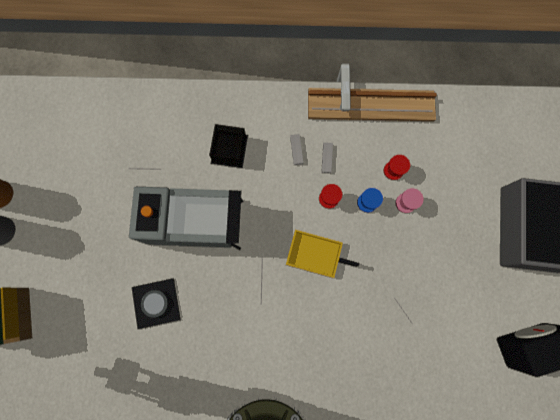

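Look-alikes (top view): the spool shapes are blue (370,201), pink (410,201), red (331,196) and red (397,167). I choose the blue one. Next is a close crop to check that and to measure.

```bash
python3 - <<'E'
import cv2
t=cv2.imread("pics/top0.png");s=cv2.imread("pics/scene0.png")
cv2.imwrite("pics/tc.png",cv2.resize(t[150:290,225:425],None,fx=4,fy=4,interpolation=2))
cv2.imwrite("pics/sc.png",cv2.resize(s[95:335,190:400],None,fx=2.5,fy=2.5,interpolation=2))
cv2.imwrite("pics/tl.png",cv2.resize(t[170:270,120:280],None,fx=5,fy=5,interpolation=2))
E
```

```text
(no output)
```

View pics/tc.png

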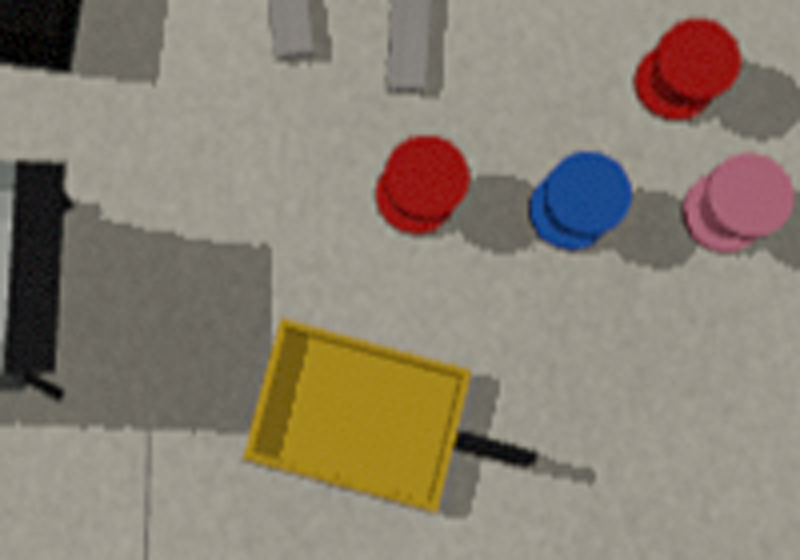

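View pics/sc.png

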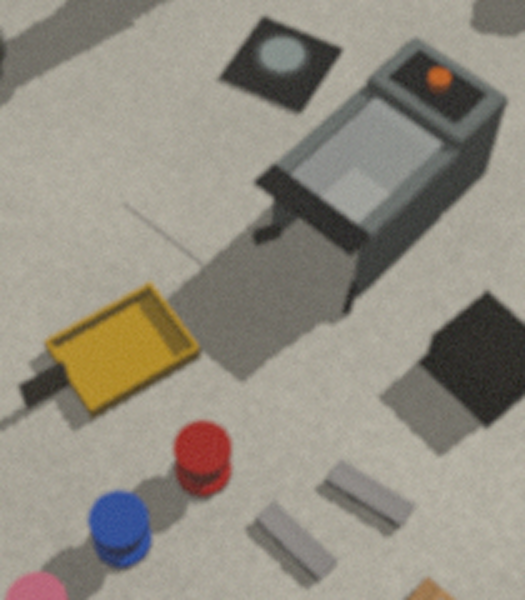

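View pics/tl.png

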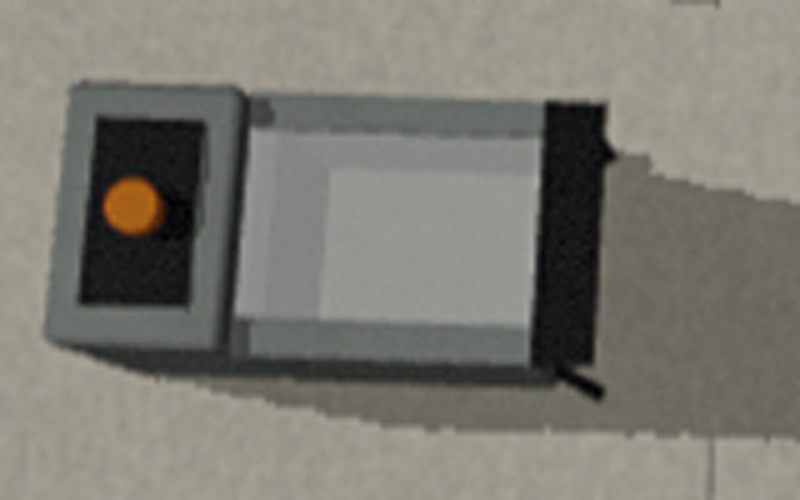

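Crops: blue spool's top centre is at (588,194) in the top crop. The tray rim corners there are (282,320), (470,370), (438,514) and (245,460), and the fin end is (535,458). In the loader crop the visor corners are (607,102), (594,365), (545,101) and (532,365).

```bash
cat > h.py <<'E'
import numpy as np
from scipy.spatial.transform import Rotation as R
K={"top":(389.395,279.479,214.133,np.array([[0.0162,-0.9821,0.1879,0.3807],[-0.9998,-0.0185,-0.0101,-0.0161],[0.0134,-0.1877,-0.9821,1.0371]])),
"scene":(509.609,279.388,218.205,np.array([[0.7423,0.5781,-0.3389,0.974],[0.6701,-0.6407,0.3748,-0.5129],[-0.0004,-0.5053,-0.863,1.1685]]))}
def px(cam,u,v,z):
    f,cx,cy,P=K[cam]; d=P[:,:3]@[(u-cx)/f,(v-cy)/f,1]; return (P[:,3]+d*(z-P[2,3])/d[2])[:2]
def crop(cam,u,v,s,ox,oy,z): return px(cam,(u+.5)/s-.5+ox,(v+.5)/s-.5+oy,z)
def move(pos,rpy,p0=None,r0=None):
    """delta_pos, rot for step_arm from commanded pose"""
    if p0 is None:
        from cell import env; o=env.get_obs(); p0,r0=o["tool_pos"],o["tool_rot"]
    A=R.from_euler("xyz",r0,degrees=True);B=R.from_euler("xyz",rpy,degrees=True)
    return np.round(A.inv().apply(np.array(pos)-p0)/.2,3),np.round((A.inv()*B).as_rotvec()/1.5,3)
E
python3 - <<'E'
from h import *
np.set_printoptions(precision=4,suppress=True)
t=lambda u,v,z:crop("top",u,v,4,225,150,z)
print("spool",t(588,194,.06),crop("scene",119,521,2.5,190,95,.06))
c=[t(*p,.022) for p in((282,320),(470,370),(438,514),(245,460))]
print("tray",np.mean(c,0),c, [np.linalg.norm(c[i]-c[(i+1)%4]) for i in range(4)])
x=(c[0]+c[3]-c[1]-c[2]);print("yaw",np.degrees(np.arctan2(x[1],x[0])))
print("fin end",t(535,458,.046))
s=lambda u,v,z:crop("scene",u,v,2.5,190,95,z)
print("tray scene",np.mean([s(*p,.022) for p in((150,284),(200,352),(93,413),(46,344))],0))
l=lambda u,v,z:crop("top",u,v,5,120,170,z)
v=[l(*p,.124) for p in((607,102),(594,365),(545,101),(532,365))];print("visor",v)
x=v[2]-v[0]+v[3]-v[1];print(np.degrees(np.arctan2(x[1],x[0])))
w=v[0]-v[1]+v[2]-v[3];print("yaw from width",np.degrees(np.arctan2(w[1],w[0]))+90, np.linalg.norm(w)/2)
print("back top",l(245,92,.135),l(72,85,.135),l(48,340,.135),l(228,350,.135))
print("scene visor",s(257,180,.124),s(358,251,.124))
from cell import env
p=t(588,194,.06); o=env.get_obs()
E
```

```text
spool [ 0.6142 -0.2635] [ 0.6183 -0.2639]
tray [ 0.4722 -0.119 ] [array([ 0.5341, -0.0685]), array([ 0.5032, -0.1921]), array([ 0.4096, -0.1702]), array([ 0.4421, -0.0453])] [np.float64(0.12748261310465198), np.float64(0.09617305807352515), np.float64(0.12903419572087366), np.float64(0.09493487416284335)]
yaw 75.69971274194756
fin end [ 0.445  -0.2285]
tray scene [ 0.4771 -0.1187]
visor [array([0.6129, 0.0683]), array([0.4854, 0.07  ]), array([0.6128, 0.0982]), array([0.4849, 0.0991])]
90.58919965372306
yaw from width 89.42617094750607 0.1277153225421464
back top [0.6117 0.2395] [0.6135 0.3218] [0.4913 0.3223] [0.4882 0.2388]
scene visor [0.4874 0.0747] [0.617  0.0767]
```

Call:
step_arm(
  delta_pos=[
    [-1, -1, 0],
    [-1, -1, 0],
    [-1, -1, 0],
    [-1, -1, 0],
    [-1, -1, 0],
    [-1, -1, 0],
    [-1, -1, 0],
    [-1, -1, 0],
  ],
  rot=[
    [0, 0, 0.84],
    [0, 0, 0.84],
    [0, 0, 0.84],
    [0, 0, 0.84],
    [0, 0, 0.84],
    [0, 0, 0.84],
    [0, 0, 0.84],
    [0, 0, 0.84],
  ],
  gripper=[1, 1, 1, 1, 1, 1, 1, 1],
)

```text
time_s: 1.1
tool_pos: [0.3283, 0.3667, 0.2333]
tool_rot: [-180.0, 0.0, 90.0]
force: [-1.0, -0.3, 1.2]
grip_width: 0.0868
grasp_force: 0.0
```

Call:
step_arm(
  delta_pos=[
    [-0.79, 0.36, 0],
    [-0.79, 0.36, 0],
    [-0.79, 0.36, 0],
    [-0.79, 0.36, 0],
  ],
  rot=[
    [0, 0, 0],
    [0, 0, 0],
    [0, 0, 0],
    [0, 0, 0],
  ],
  gripper=[1, 1, 1, 1],
)

```text
time_s: 1.6
tool_pos: [0.4019, 0.2051, 0.2337]
tool_rot: [180.0, 0.0, 89.7]
force: [0.3, 1.0, 0.6]
grip_width: 0.0872
grasp_force: 0.0
```

Call:
step_arm(
  delta_pos=[
    [-0.79, 0.36, 0],
    [-0.79, 0.36, 0],
    [-0.79, 0.36, 0],
    [-0.79, 0.36, 0],
  ],
  rot=[
    [0, 0, 0],
    [0, 0, 0],
    [0, 0, 0],
    [0, 0, 0],
  ],
  gripper=[1, 1, 1, 1],
)

```text
time_s: 2.1
tool_pos: [0.4731, 0.0478, 0.2337]
tool_rot: [180.0, 0.0, 89.7]
force: [-0.2, 1.4, 0.3]
grip_width: 0.0868
grasp_force: 0.0
```

Call:
step_arm(
  delta_pos=[
    [-0.79, 0.36, 0],
    [-0.79, 0.36, 0],
    [-0.79, 0.36, 0],
    [-0.79, 0.36, 0],
  ],
  rot=[
    [0, 0, 0],
    [0, 0, 0],
    [0, 0, 0],
    [0, 0, 0],
  ],
  gripper=[1, 1, 1, 1],
)

```text
time_s: 2.6
tool_pos: [0.5445, -0.1095, 0.2331]
tool_rot: [-180.0, 0.1, 89.8]
force: [0.4, -0.1, 0.2]
grip_width: 0.087
grasp_force: 0.0
```

Call:
step_arm(
  delta_pos=[
    [-0.79, 0.36, 0.3],
    [-0.79, 0.36, 0.3],
    [-0.79, 0.36, 0.3],
    [-0.79, 0.36, 0.3],
    [-0.79, 0.36, 0.3],
  ],
  rot=[
    [0, 0, 0],
    [0, 0, 0],
    [0, 0, 0],
    [0, 0, 0],
    [0, 0, 0],
  ],
  gripper=[1, 1, 1, 1, 1],
)

```text
time_s: 3.22
tool_pos: [0.6165, -0.2622, 0.1726]
tool_rot: [-179.9, -0.2, 90.1]
force: [0.4, 0.2, 0.2]
grip_width: 0.0868
grasp_force: 0.0
```

```bash
python3 - <<'E'
from h import *
from cell import env
o=env.get_obs();print(o["time_s"],o["tool_pos"],o["tool_rot"],o["qpos"])
print(move([.616,-.2637,.14],[180,0,90]),move([.616,-.2637,.047],[180,0,90]))
E
```

```text
3.225 [ 0.61648201 -0.26217307  0.17259511] [-1.79935216e+02 -1.54074660e-01  9.01339249e+01] [-11.82341728  27.80564405  44.79900913  85.84297957 -20.02818056
  74.71460483  35.14054617]
(array([-0.008, -0.002,  0.163]), array([-0.001, -0.002,  0.002])) (array([-0.009, -0.002,  0.628]), array([-0.001, -0.002,  0.002]))
```

Call:
step_arm(
  delta_pos=[
    [0, 0, 0.2],
    [0, 0, 0.35],
    [0, 0, 0.5],
    [0, 0, 0.6],
    [0, 0, 0.63],
    [0, 0, 0.63],
    [0, 0, 0.63],
    [0, 0, 0.63],
    [0, 0, 0.63],
    [0, 0, 0.63],
    [0, 0, 0.63],
    [0, 0, 0.63],
  ],
  rot=[
    [0, 0, 0],
    [0, 0, 0],
    [0, 0, 0],
    [0, 0, 0],
    [0, 0, 0],
    [0, 0, 0],
    [0, 0, 0],
    [0, 0, 0],
    [0, 0, 0],
    [0, 0, 0],
    [0, 0, 0],
    [0, 0, 0],
  ],
  gripper=[1, 1, 1, 1, 1, 1, 0.45, 0.4, 0.2, 0, -0.3, -0.3],
  squeeze=15,
)

```text
time_s: 4.72
tool_pos: [0.6159, -0.2654, 0.0477]
tool_rot: [180.0, 0.0, 89.9]
force: [0.6, 0.4, 1.2]
grip_width: 0.0547
grasp_force: 15.0
```

Call:
step_arm(
  delta_pos=[
    [0, 0, -0.1],
    [0, 0, -0.25],
    [0, 0, -0.4],
    [0, 0, -0.5],
    [0.06, -0.06, -0.5],
    [0.18, -0.18, -0.5],
    [0.32, -0.31, -0.5],
    [0.46, -0.45, -0.5],
    [0.6, -0.58, -0.5],
    [0.69, -0.67, -0.5],
    [0.73, -0.705, -0.5],
    [0.73, -0.705, -0.5],
    [0.73, -0.705, -0.5],
  ],
  rot=[
    [0, 0, 0],
    [0, 0, 0],
    [0, 0, 0],
    [0, 0, 0],
    [0, 0, 0],
    [0, 0, 0],
    [0, 0, 0],
    [0, 0, 0],
    [0, 0, 0],
    [0, 0, 0],
    [0, 0, 0],
    [0, 0, 0],
    [0, 0, 0],
  ],
  gripper=[-0.3, -0.3, -0.3, -0.3, -0.3, -0.3, -0.3, -0.3, -0.3, -0.3, -0.3, -0.3, -0.3],
)

```text
time_s: 6.35
tool_pos: [0.4757, -0.1202, 0.1479]
tool_rot: [179.9, 0.1, 89.9]
force: [0.4, -0.1, -1.1]
grip_width: 0.0545
grasp_force: 15.0
```

```bash
python3 - <<'E'
from cell import env, viewer
import cv2
s=viewer.read_camera("scene")["img"][:,:,::-1]
cv2.imwrite("pics/s1.png",cv2.resize(s[150:330,150:350],None,fx=3.3,fy=3.3,interpolation=2))
o=env.get_obs();print(o["time_s"],o["tool_pos"],o["tool_rot"],o["force"],o["grip_width"],o["qpos"])
E
```

```text
6.4 [ 0.47555882 -0.12026786  0.14775203] [1.79973110e+02 6.16046717e-02 8.98669903e+01] [ 0.15029171  0.92828368 -0.93356372] 0.054775482661128624 [-34.23024494   2.03622855  46.64232557 112.9949401   -1.56605027
  65.57546345  12.90770795]
```

View pics/s1.png

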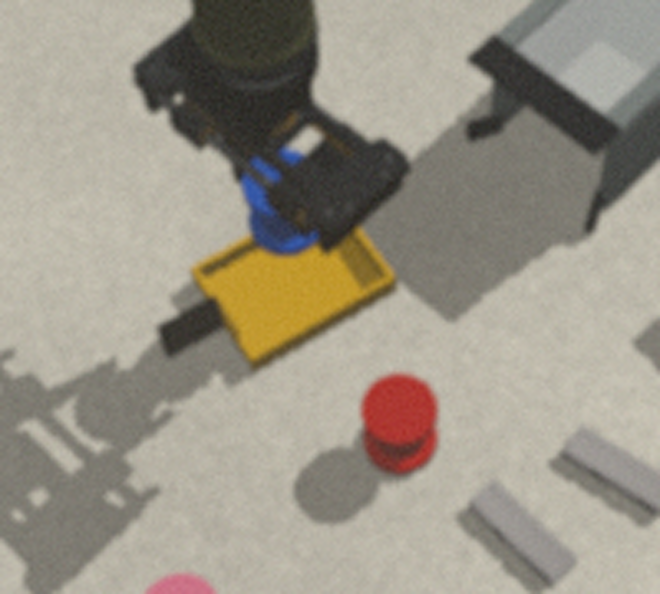

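The spool is held upright with its centre near crop (285,200), above the tray (crop 195-395, 230-360). I'll lower it gently.

Call:
step_arm(
  delta_pos=[
    [0, 0, 0.1],
    [0, 0, 0.22],
    [0, 0, 0.33],
    [0, 0, 0.4],
    [0, 0, 0.43],
    [0, 0, 0.45],
    [0, 0, 0.462],
    [0, 0, 0.47],
    [0, 0, 0.475],
    [0, 0, 0.475],
    [0, 0, 0.475],
    [0, 0, 0.475],
    [0, 0, 0.475],
    [0, 0, 0.475],
  ],
  rot=[
    [0, 0, 0],
    [0, 0, 0],
    [0, 0, 0],
    [0, 0, 0],
    [0, 0, 0],
    [0, 0, 0],
    [0, 0, 0],
    [0, 0, 0],
    [0, 0, 0],
    [0, 0, 0],
    [0, 0, 0],
    [0, 0, 0],
    [0, 0, 0],
    [0, 0, 0],
  ],
  gripper=[-0.3, -0.3, -0.3, -0.3, -0.3, -0.3, -0.3, -0.3, -0.3, -0.3, -0.3, 0.35, 0.6, 0.8],
)

```text
time_s: 8.15
tool_pos: [0.4751, -0.1192, 0.0527]
tool_rot: [180.0, -0.0, 89.9]
force: [-0.5, -0.8, -0.1]
grip_width: 0.0713
grasp_force: 0.0
```

Call:
step_arm(
  delta_pos=[
    [0, 0, 0],
    [0, 0, -0.1],
    [0, 0, -0.3],
    [0, 0, -0.6],
    [0, 0, -0.8],
    [0, 0, -0.8],
  ],
  rot=[
    [0, 0, 0],
    [0, 0, 0],
    [0, 0, 0],
    [0, 0, 0],
    [0, 0, 0],
    [0, 0, 0],
  ],
  gripper=[1, 1, 1, 1, 1, 1],
)

```text
time_s: 8.9
tool_pos: [0.4771, -0.1195, 0.2158]
tool_rot: [179.6, -0.1, 89.9]
force: [-0.3, 0.5, -0.7]
grip_width: 0.087
grasp_force: 0.0
```

```bash
python3 - <<'E'
from h import *
from cell import env
o=env.get_obs();print(o["time_s"],o["tool_pos"],o["tool_rot"])
ps=75.7;t=np.array([.4747,-.119,0]);Z=R.from_euler("z",ps,degrees=True)
B=Z*R.from_euler("z",0)
T=R.from_euler("xyz",[180,0,ps],degrees=True)*R.from_euler("y",40,degrees=True)
print("toolz",T.as_matrix()[:,2],T.as_euler("xyz",degrees=True))
g=t+Z.apply([-.096,0,.034]); tcp=g+T.apply([0,0,.008]); pre=tcp-T.apply([0,0,.12])
print(g,tcp,pre)
print(move(pre,T.as_euler("xyz",degrees=True)))
E
```

```text
8.9 [ 0.47712732 -0.11952882  0.21578197] [ 1.79605839e+02 -6.69143487e-02  8.99498747e+01]
toolz [ 0.1587679   0.62287131 -0.76604444] [180.  -40.   75.7]
[ 0.45098809 -0.21202551  0.034     ] [ 0.45225824 -0.20704254  0.02787164] [ 0.43320609 -0.2817871   0.11979698]
(array([-0.812, -0.222,  0.477]), array([-0.054,  0.462,  0.161]))
```

Call:
step_arm(
  delta_pos=[
    [-0.3, -0.1, 0],
    [-0.6, -0.2, 0],
    [-0.8, -0.22, 0.1],
    [-0.81, -0.22, 0.3],
    [-0.81, -0.22, 0.48],
    [-0.81, -0.22, 0.48],
    [-0.81, -0.22, 0.48],
    [-0.81, -0.22, 0.48],
  ],
  rot=[
    [0, 0.1, 0.03],
    [-0.02, 0.2, 0.06],
    [-0.03, 0.3, 0.1],
    [-0.05, 0.4, 0.14],
    [-0.054, 0.462, 0.161],
    [-0.054, 0.462, 0.161],
    [-0.054, 0.462, 0.161],
    [-0.054, 0.462, 0.161],
  ],
  gripper=[1, 1, 1, 1, 1, 1, 1, 1],
)

```text
time_s: 9.9
tool_pos: [0.4325, -0.2806, 0.119]
tool_rot: [-179.9, -39.8, 75.8]
force: [0.1, -0.1, -0.3]
grip_width: 0.0872
grasp_force: 0.0
```

```bash
python3 - <<'E'
from h import *
from cell import env, viewer
import cv2
t=viewer.read_camera("top")["img"][:,:,::-1]
cv2.imwrite("pics/t2.png",cv2.resize(t[180:320,270:430],None,fx=4,fy=4,interpolation=2))
o=env.get_obs();print(o["time_s"],o["tool_pos"],o["tool_rot"],o["qpos"])
print(move([.4523,-.207,.0279],[180,-40,75.7]))
E
```

```text
9.95 [ 0.43245753 -0.28047939  0.11897927] [-179.89710198  -39.8037996    75.76925924] [  9.6770417   35.49867086  54.16483039  99.57197791 -50.74337575
  97.49274178  63.94414927]
(array([0.001, 0.007, 0.593]), array([-0.002,  0.002,  0.001]))
```

View pics/t2.png

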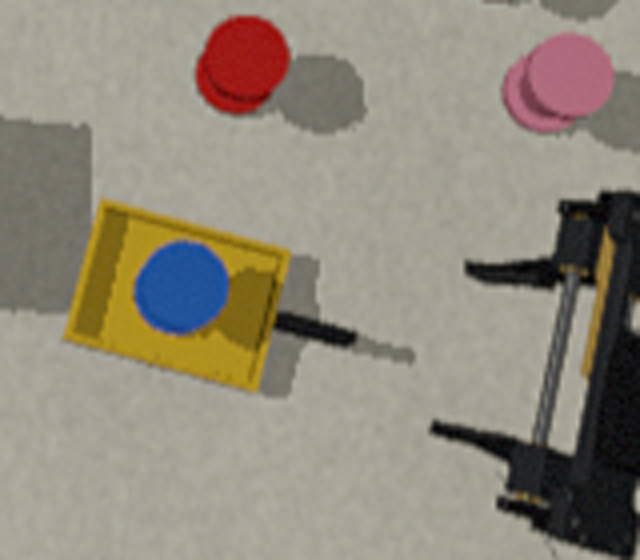

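The spool stands centred in the tray at (181,287). The fin runs (278,320)-(353,338), between the open fingers. I'll advance along the tool and pinch it.

Call:
step_arm(
  delta_pos=[
    [0, 0, 0.2],
    [0, 0, 0.38],
    [0, 0, 0.5],
    [0, 0, 0.57],
    [0, 0, 0.59],
    [0, 0, 0.59],
    [0, 0, 0.59],
    [0, 0, 0.59],
    [0, 0, 0.59],
    [0, 0, 0.59],
    [0, 0, 0.59],
    [0, 0, 0.59],
    [0, 0, 0.59],
    [0, 0, 0.59],
  ],
  rot=[
    [0, 0, 0],
    [0, 0, 0],
    [0, 0, 0],
    [0, 0, 0],
    [0, 0, 0],
    [0, 0, 0],
    [0, 0, 0],
    [0, 0, 0],
    [0, 0, 0],
    [0, 0, 0],
    [0, 0, 0],
    [0, 0, 0],
    [0, 0, 0],
    [0, 0, 0],
  ],
  gripper=[1, 1, 1, 1, 1, 0.6, 0.2, -0.1, -0.4, -0.55, -0.7, -0.8, -0.9, -0.9],
  squeeze=20,
)

```text
time_s: 11.7
tool_pos: [0.4493, -0.2079, 0.026]
tool_rot: [-179.6, -39.9, 75.4]
force: [0.6, -0.3, -0.3]
grip_width: 0.0099
grasp_force: 20.0
```

```bash
python3 - <<'E'
from h import *
from cell import env
o=env.get_obs();print(o["time_s"],o["tool_pos"],o["tool_rot"],o["qpos"],o["force"],o["grip_width"],o["grasp_force"])
# next: aligned 90deg, tray body front short of guides: fin grasp at (.551, y)
p,r=o["tool_pos"],o["tool_rot"]
for y in(-.207,-.17,-.13): print(y,move([.551,y,p[2]],[180,-40,90]))
print("home y", .167-.096+.005)
E
```

```text
11.7 [ 0.44932482 -0.20786313  0.02602185] [-179.59671157  -39.86275163   75.36700275] [  4.74387989  38.39816212  50.13696954 108.35629733 -56.55510229
  87.27221497  66.2404523 ] [ 0.63289696 -0.27889494 -0.30838193] 0.009854328249754284 19.979310128514953
-0.207 (array([0.102, 0.491, 0.082]), array([ 0.105,  0.001, -0.131]))
-0.17 (array([0.239, 0.445, 0.197]), array([ 0.105,  0.001, -0.131]))
-0.13 (array([0.388, 0.396, 0.321]), array([ 0.105,  0.001, -0.131]))
home y 0.07600000000000001
```

Pinched. At a 40° lean the gripper body (190 mm wide) would sweep into the nearer red spool on the way. So I'll re-pinch at about 20° lean for the drag past it and take up the lean again at the mouth.

Call:
step_arm(
  delta_pos=[
    [0, 0, 0],
    [0, 0, 0],
    [0, 0, 0],
    [0, 0, 0],
    [-0.007, 0, -0.001],
    [-0.014, 0, -0.002],
    [-0.014, 0, -0.002],
    [-0.014, 0, -0.002],
    [-0.014, 0, -0.002],
    [-0.014, 0, -0.002],
    [-0.014, 0, -0.002],
    [-0.014, 0, -0.002],
    [-0.014, 0, -0.002],
  ],
  rot=[
    [0, 0, 0],
    [0, 0, 0],
    [0, 0, 0],
    [0, 0, 0],
    [0, -0.116, 0],
    [0, -0.233, 0],
    [0, -0.233, 0],
    [0, -0.233, 0],
    [0, -0.233, 0],
    [0, -0.233, 0],
    [0, -0.233, 0],
    [0, -0.233, 0],
    [0, -0.233, 0],
  ],
  gripper=[-0.5, -0.2, 0, 0, 0, 0, 0, -0.3, -0.5, -0.7, -0.8, -0.9, -0.9],
)

```text
time_s: 13.32
tool_pos: [0.4483, -0.2108, 0.0244]
tool_rot: [-179.7, -19.8, 75.5]
force: [0.1, -2.9, -1.0]
grip_width: 0.0095
grasp_force: 20.0
```

```bash
python3 - <<'E'
from h import *
from cell import env
print("red",crop("top",427,178,4,225,150,.06))
o=env.get_obs();print(o["time_s"],o["tool_pos"],o["tool_rot"],o["qpos"],o["force"],o["grip_width"],o["grasp_force"])
p,r=o["tool_pos"],o["tool_rot"]; L=r[1]
for q in([p[0]+.01,-.16,p[2]],75.4),([.551,-.12,p[2]],90),([.551,-.05,p[2]],90): print(q,move(q[0],[180,L,q[1]]))
E
```

```text
red [ 0.62281492 -0.1594395 ]
13.325 [ 0.44827959 -0.21084611  0.0244195 ] [-179.65029002  -19.78652224   75.47314695] [-15.21717754  29.8908109   60.4374412  114.39354273 -46.09972978
  69.98456184  53.82160351] [ 0.07980435 -2.91023248 -0.95053877] 0.009517594026932967 19.979677844291928
([np.float64(0.45827959172593535), -0.16, np.float64(0.024419501858185)], 75.4) (array([ 0.243, -0.015,  0.088]), array([-0.004,  0.   ,  0.001]))
([0.551, -0.12, np.float64(0.024419501858185)], 90) (array([0.535, 0.384, 0.19 ]), array([ 0.053, -0.   , -0.159]))
([0.551, -0.05, np.float64(0.024419501858185)], 90) (array([0.854, 0.297, 0.305]), array([ 0.053, -0.   , -0.159]))
```

Call:
step_arm(
  delta_pos=[
    [0.02, 0, 0.007],
    [0.06, -0.004, 0.022],
    [0.12, -0.008, 0.044],
    [0.18, -0.012, 0.066],
    [0.23, -0.015, 0.084],
    [0.243, -0.015, 0.088],
    [0.243, -0.015, 0.088],
  ],
  rot=[
    [0, 0, 0],
    [0, 0, 0],
    [0, 0, 0],
    [0, 0, 0],
    [0, 0, 0],
    [0, 0, 0],
    [0, 0, 0],
  ],
  gripper=[-0.9, -0.9, -0.9, -0.9, -0.9, -0.9, -0.9],
)

```text
time_s: 14.2
tool_pos: [0.4585, -0.1581, 0.0245]
tool_rot: [-179.6, -19.9, 75.6]
force: [1.2, -0.4, -2.1]
grip_width: 0.0101
grasp_force: 20.0
```

```bash
python3 - <<'E'
from h import *
from cell import env
o=env.get_obs();print(o["time_s"],o["tool_pos"],o["tool_rot"],o["qpos"],o["force"],o["grip_width"],o["grasp_force"])
p,r=o["tool_pos"],o["tool_rot"]
for q in([.551,-.12,.0245],90),: print(q,move(q[0],[180,-20,q[1]]))
E
```

```text
14.2 [ 0.45849422 -0.15808111  0.0244605 ] [-179.61020171  -19.92592869   75.58509815] [-22.42098284  26.98771916  61.18277983 117.35330044 -45.91699653
  67.26089556  48.7871436 ] [ 1.23652207 -0.36962662 -2.0765769 ] 0.01013363870568173 19.978868734442727
([0.551, -0.12, 0.0245], 90) (array([0.282, 0.401, 0.099]), array([ 0.053,  0.   , -0.158]))
```

Call:
step_arm(
  delta_pos=[
    [0.014, 0.02, 0.005],
    [0.042, 0.06, 0.015],
    [0.084, 0.12, 0.03],
    [0.126, 0.18, 0.044],
    [0.169, 0.24, 0.059],
    [0.211, 0.3, 0.074],
    [0.247, 0.35, 0.087],
    [0.27, 0.385, 0.095],
    [0.282, 0.401, 0.099],
    [0.282, 0.401, 0.099],
    [0.282, 0.401, 0.099],
  ],
  rot=[
    [0.003, 0, -0.008],
    [0.008, 0, -0.024],
    [0.016, 0, -0.047],
    [0.024, 0, -0.071],
    [0.032, 0, -0.095],
    [0.04, 0, -0.118],
    [0.046, 0, -0.138],
    [0.051, 0, -0.152],
    [0.053, 0, -0.158],
    [0.053, 0, -0.158],
    [0.053, 0, -0.158],
  ],
  gripper=[-0.9, -0.9, -0.9, -0.9, -0.9, -0.9, -0.9, -0.9, -0.9, -0.9, -0.9],
)

```text
time_s: 15.58
tool_pos: [0.5506, -0.1211, 0.0245]
tool_rot: [-180.0, -19.9, 89.9]
force: [-0.7, 0.7, -2.1]
grip_width: 0.01
grasp_force: 20.0
```

```bash
python3 - <<'E'
from h import *
from cell import env,viewer
import cv2
t=viewer.read_camera("top")["img"][:,:,::-1]
cv2.imwrite("pics/t3.png",cv2.resize(t[160:280,190:350],None,fx=5,fy=5,interpolation=2))
o=env.get_obs();print(o["time_s"],o["tool_pos"],o["tool_rot"],o["qpos"],o["force"],o["grip_width"],o["grasp_force"])
for q in([.551,-.05,.0245],90),: print(q,move(q[0],[180,-20,q[1]]))
E
```

```text
15.625 [ 0.55065003 -0.12106918  0.02451164] [-179.98927999  -19.92883158   89.91258023] [-20.38899024  35.07046221  53.15509052 104.51446314 -47.33110574
  72.63790705  52.48200572] [-1.17470046  0.25960391 -2.35186424] 0.009794295315391987 19.988108467316792
([0.551, -0.05, 0.0245], 90) (array([0.334, 0.001, 0.121]), array([ 0.   ,  0.001, -0.001]))
```

View pics/t3.png

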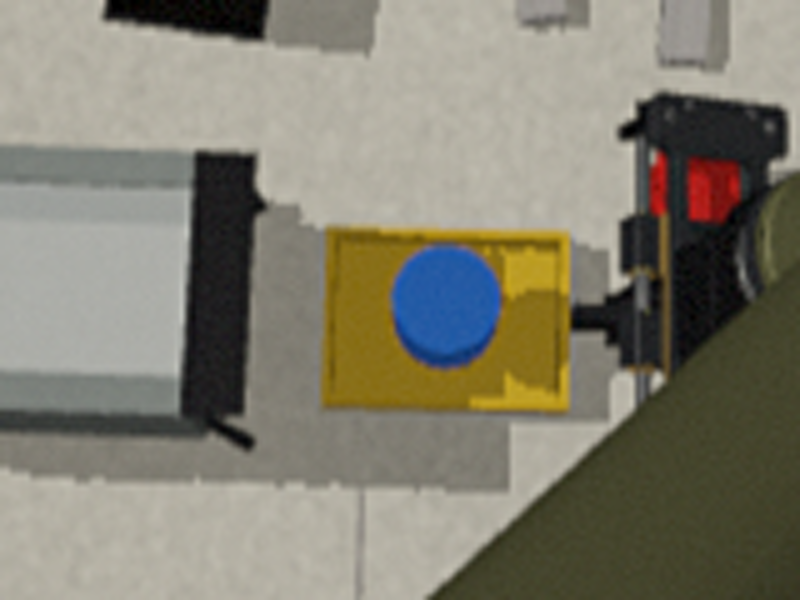

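The tray is aligned (corners (328,227), (571,232), (572,410), (323,408)). The spool stands at (446,305), and the visor edge runs (257,152)-(242,412).

```bash
python3 - <<'E'
from h import *
t=lambda u,v,z:crop("top",u,v,5,190,160,z)
c=[t(*p,.022) for p in((328,227),(571,232),(572,410),(323,408))];print(np.mean(c,0),c)
for a,b in((0,1),(3,2)):
    x=c[a]-c[b];print(np.degrees(np.arctan2(x[1],x[0])))
v=[t(257,152,.124),t(242,412,.124)];print(v,np.mean(v,0))
E
```

```text
[ 0.55026549 -0.02651672] [array([0.5984691 , 0.03854031]), array([ 0.59821481, -0.09104725]), array([ 0.50282394, -0.09200508]), array([0.50155411, 0.03844513])]
89.88756762974825
90.55771265688324
[array([0.61293787, 0.06831804]), array([0.48684227, 0.07097897])] [0.54989007 0.06964851]
```

Call:
step_arm(
  delta_pos=[
    [0.03, 0, 0.011],
    [0.08, 0, 0.029],
    [0.14, 0, 0.051],
    [0.2, 0, 0.072],
    [0.26, 0, 0.094],
    [0.31, 0, 0.112],
    [0.334, 0, 0.121],
    [0.334, 0, 0.121],
    [0.334, 0, 0.121],
  ],
  rot=[
    [0, 0, 0],
    [0, 0, 0],
    [0, 0, 0],
    [0, 0, 0],
    [0, 0, 0],
    [0, 0, 0],
    [0, 0, 0],
    [0, 0, 0],
    [0, 0, 0],
  ],
  gripper=[-0.9, -0.9, -0.9, -0.9, -0.9, -0.9, -0.9, -0.9, -0.9],
)

```text
time_s: 16.75
tool_pos: [0.5507, -0.05, 0.0245]
tool_rot: [-180.0, -19.9, 90.0]
force: [-0.8, 0.4, -3.1]
grip_width: 0.0101
grasp_force: 20.0
```

Call:
step_arm(
  delta_pos=[
    [0, 0, 0],
    [0, 0, 0],
    [0, 0, 0],
    [0, 0, 0],
    [0.007, 0, -0.001],
    [0.014, 0, -0.002],
    [0.014, 0, -0.002],
    [0.014, 0, -0.002],
    [0.014, 0, -0.002],
    [0.014, 0, -0.002],
    [0.014, 0, -0.002],
    [0.014, 0, -0.002],
    [0.014, 0, -0.002],
  ],
  rot=[
    [0, 0, 0],
    [0, 0, 0],
    [0, 0, 0],
    [0, 0, 0],
    [0, 0.116, 0],
    [0, 0.233, 0],
    [0, 0.233, 0],
    [0, 0.233, 0],
    [0, 0.233, 0],
    [0, 0.233, 0],
    [0, 0.233, 0],
    [0, 0.233, 0],
    [0, 0.233, 0],
  ],
  gripper=[-0.5, -0.2, 0, 0, 0, 0, 0, -0.3, -0.5, -0.7, -0.8, -0.9, -0.9],
)

```text
time_s: 18.38
tool_pos: [0.551, -0.0469, 0.0262]
tool_rot: [-180.0, -40.0, 90.0]
force: [0.5, 2.0, 1.9]
grip_width: 0.0097
grasp_force: 20.0
```

```bash
python3 - <<'E'
from h import *
from cell import env,viewer
o=env.get_obs();print(o["time_s"],o["tool_pos"],o["tool_rot"],o["qpos"],o["force"],o["grip_width"],o["grasp_force"])
z=o["tool_pos"][2]
for y in(.05,.07,.08): print(y,move([.551,y,z],[180,-40,90]))
E
```

```text
18.375 [ 0.55097592 -0.0468955   0.02615235] [-179.99557885  -39.99161251   90.00581699] [-10.26973361  38.9797616   44.06235391 103.30199681 -58.76666673
  84.73869043  58.98452606] [0.52925411 1.99925503 1.93283782] 0.009730528548987271 19.99981141212629
0.05 (array([0.371, 0.   , 0.311]), array([-0.,  0.,  0.]))
0.07 (array([0.448, 0.   , 0.376]), array([-0.,  0.,  0.]))
0.08 (array([0.486, 0.   , 0.408]), array([-0.,  0.,  0.]))
```

Call:
step_arm(
  delta_pos=[
    [0.03, 0, 0.025],
    [0.077, 0, 0.064],
    [0.13, 0, 0.109],
    [0.184, 0, 0.154],
    [0.237, 0, 0.199],
    [0.29, 0, 0.243],
    [0.337, 0, 0.283],
    [0.371, 0, 0.311],
    [0.39, 0, 0.327],
    [0.39, 0, 0.327],
  ],
  rot=[
    [0, 0, 0],
    [0, 0, 0],
    [0, 0, 0],
    [0, 0, 0],
    [0, 0, 0],
    [0, 0, 0],
    [0, 0, 0],
    [0, 0, 0],
    [0, 0, 0],
    [0, 0, 0],
  ],
  gripper=[-0.9, -0.9, -0.9, -0.9, -0.9, -0.9, -0.9, -0.9, -0.9, -0.9],
)

```text
time_s: 19.62
tool_pos: [0.5508, 0.0521, 0.0262]
tool_rot: [-180.0, -39.8, 89.9]
force: [-3.1, -5.1, 5.2]
grip_width: 0.0098
grasp_force: 20.0
```

Call:
step_arm(
  delta_pos=[
    [0.015, 0, 0.013],
    [0.03, 0, 0.026],
    [0.045, 0, 0.038],
    [0.06, 0, 0.05],
    [0.06, 0, 0.05],
  ],
  rot=[
    [0, 0, 0],
    [0, 0, 0],
    [0, 0, 0],
    [0, 0, 0],
    [0, 0, 0],
  ],
  gripper=[-0.9, -0.9, -0.9, -0.9, -0.9],
)

```text
time_s: 20.25
tool_pos: [0.5508, 0.0668, 0.0261]
tool_rot: [-180.0, -39.8, 89.8]
force: [-2.6, -6.7, 5.3]
grip_width: 0.0098
grasp_force: 20.0
```

Call:
step_arm(
  delta_pos=[
    [0.008, 0, 0.006],
    [0.015, 0, 0.013],
    [0.023, 0, 0.019],
    [0.023, 0, 0.019],
  ],
  rot=[
    [0, 0, 0],
    [0, 0, 0],
    [0, 0, 0],
    [0, 0, 0],
  ],
  gripper=[-0.9, -0.9, -0.9, -0.9],
)

```text
time_s: 20.75
tool_pos: [0.5508, 0.0716, 0.0261]
tool_rot: [-180.0, -39.7, 89.7]
force: [-4.2, -8.7, 8.0]
grip_width: 0.0103
grasp_force: 20.0
```

Call:
step_arm(
  delta_pos=[
    [0.004, 0, 0.003],
    [0.008, 0, 0.006],
    [0.011, 0, 0.01],
    [0.011, 0, 0.01],
  ],
  rot=[
    [0, 0, 0],
    [0, 0, 0],
    [0, 0, 0],
    [0, 0, 0],
  ],
  gripper=[-0.9, -0.9, -0.9, -0.9],
)

```text
time_s: 21.25
tool_pos: [0.5508, 0.0717, 0.0261]
tool_rot: [180.0, -39.5, 89.6]
force: [-6.5, -15.7, 12.5]
grip_width: 0.0097
grasp_force: 20.0
```

```bash
python3 - <<'E'
from cell import env,viewer
import cv2,numpy as np
t=viewer.read_camera("top")["img"][:,:,::-1];s=viewer.read_camera("scene")["img"][:,:,::-1]
a=cv2.resize(t[170:270,120:270],None,fx=4,fy=4,interpolation=2);b=cv2.resize(s[100:200,260:410],None,fx=4,fy=4,interpolation=2)
cv2.imwrite("pics/b4.png",cv2.resize(np.vstack([a,b]),None,fx=.75,fy=.75,interpolation=3))
o=env.get_obs();print(o["time_s"],o["force"],o["tool_pos"])
E
```

```text
21.35 [ -6.30373545 -15.041593    11.61726709] [0.55082598 0.07172794 0.02611908]
```

View pics/b4.png

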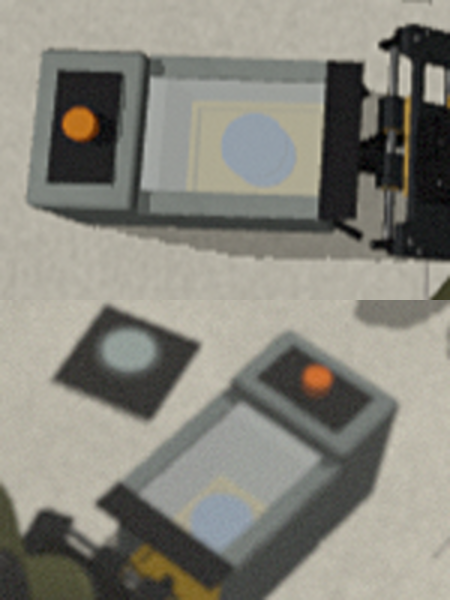

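```bash
python3 - <<'E'
from h import *
t=lambda u,v,z:crop("top",u,v,3,120,170,z); s=lambda u,v,z:crop("scene",u,v,3,260,100,z)
print("tray front top",t(190,102,.022),t(188,190,.022),"scene corner",s(223,178,.022),s(268,212,.022))
print("spool",t(252,146,.065),s(220,218,.065))
v=[t(362,62,.124),t(357,220,.124)];print(v)
print("scene visor",s(97,203,.124),s(120,184,.124),s(233,555-300,.124),s(210,588-300,.124))
print("counter-level stop? light/dark line",t(190,80,0))
E
```

```text
tray front top [0.59843178 0.23044814] [0.51979118 0.2272619 ] scene corner [0.50858876 0.22979597] [0.56379501 0.22724881]
spool [0.55226951 0.1655201 ] [0.55173696 0.165981  ]
[array([0.61207816, 0.06989525]), array([0.4845099 , 0.06932839])]
scene visor [0.48780136 0.07241002] [0.48917769 0.10033861] [0.60576208 0.10786534] [0.61216581 0.07010867]
counter-level stop? light/dark line [0.6235921  0.23707293]
```

Call:
step_arm(
  delta_pos=[
    [0.004, 0, 0.003],
    [0.008, 0, 0.006],
    [0.008, 0, 0.006],
  ],
  rot=[
    [0, 0, 0],
    [0, 0, 0],
    [0, 0, 0],
  ],
  gripper=[-0.9, -0.9, -0.9],
)

```text
time_s: 21.72
tool_pos: [0.5508, 0.0718, 0.0261]
tool_rot: [180.0, -39.4, 89.6]
force: [-7.9, -20.3, 13.9]
grip_width: 0.01
grasp_force: 20.0
```

Call:
step_arm(
  delta_pos=[
    [-0.006, 0, -0.005],
    [-0.011, 0, -0.009],
    [-0.011, 0, -0.009],
    [-0.011, 0, -0.009],
    [-0.011, 0, -0.009],
    [-0.011, 0, -0.009],
  ],
  rot=[
    [0, 0, 0],
    [0, 0, 0],
    [0, 0, 0],
    [0, 0, 0],
    [0, 0, 0],
    [0, 0, 0],
  ],
  gripper=[-0.9, -0.9, -0.6, -0.4, -0.2, 0],
)

```text
time_s: 22.48
tool_pos: [0.5509, 0.0784, 0.0256]
tool_rot: [-180.0, -39.9, 90.0]
force: [0.4, -1.2, 0.4]
grip_width: 0.0376
grasp_force: 0.0
```

Call:
step_arm(
  delta_pos=[
    [0, 0, 0],
    [0, 0, -0.1],
    [0, 0, -0.25],
    [0, 0, -0.45],
    [0, 0, -0.7],
    [0, 0, -0.95],
    [0, 0, -1],
    [0, 0, -1],
  ],
  rot=[
    [0, 0, 0],
    [0, 0, 0],
    [0, 0, 0],
    [0, 0, 0],
    [0, 0, 0],
    [0, 0, 0],
    [0, 0, 0],
    [0, 0, 0],
  ],
  gripper=[0, 0, 0, 0, 0, 0, 0, 0],
)

```text
time_s: 23.48
tool_pos: [0.551, -0.0514, 0.1797]
tool_rot: [179.9, -39.9, 89.9]
force: [0.6, -0.2, 0.6]
grip_width: 0.0436
grasp_force: 0.0
```

```bash
python3 - <<'E'
from cell import env,viewer
import cv2,numpy as np
t=viewer.read_camera("top")["img"][:,:,::-1];s=viewer.read_camera("scene")["img"][:,:,::-1]
a=cv2.resize(t[170:270,120:270],None,fx=4,fy=4,interpolation=2);b=cv2.resize(s[100:200,260:410],None,fx=4,fy=4,interpolation=2)
cv2.imwrite("pics/b5.png",cv2.resize(np.vstack([a,b]),None,fx=.75,fy=.75,interpolation=3))
o=env.get_obs();print(o["time_s"],o["force"],o["tool_pos"])
E
```

```text
23.575 [-1.11023752 -0.81193574 -0.29091119] [ 0.55036494 -0.0492632   0.17820387]
```

View pics/b5.png

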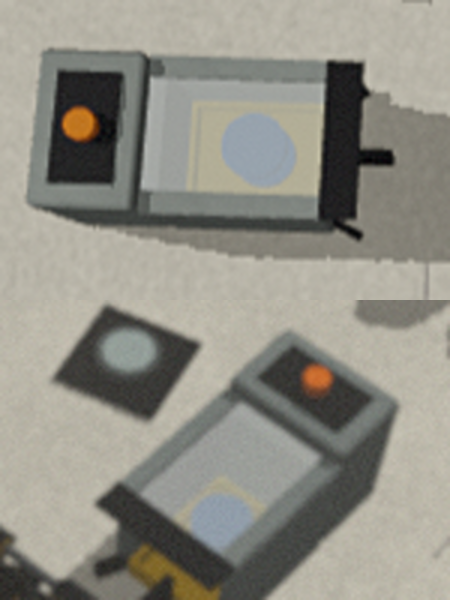

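The tray front edge is unchanged at (190,100-190), the spool is upright, and the fin end is at (393,157). I'll do a quick numeric check, then hand in.

```bash
python3 - <<'E'
from h import *
a=crop("top",393,157,3,120,170,.046);print(a)
from cell import env
if a[1]>.044: print(env.sign_off())
E
```

```text
[0.54827271 0.04767532]
the job is handed in; nothing more can be done
None
```

The blue spool is standing in the yellow tray, the tray is pushed against the loader's stop, the arm is clear, and the job is handed in; no verdict came back. My last camera check put the fin end 1–4 mm short of fully home, inside the 6 mm allowed.

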